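Turn the rivet tray round in its sleeve

TASK

The silver rivets are needed next: slide the rivet tray with the orange handle out of its sleeve, turn it end for end, and slide it back fully home into the same sleeve, so that the silver half lies open and the brass half is under the cover. Keep it level so that no rivets spill, and leave the blue-handled tray where it is.

Things in the scene. Friction and masses are not known exactly. Their poses are not given: they have to be found in the camera images.
- orange_tray_grip (a point): Centre of the orange handle, an upright block 26 (x) x 22 (y) mm on the middle of the loose pale wooden tray to turn (0.3 kg). Handle top 21 mm above this point; free 24 mm below it. Tray 170 (x) x 54 x 28 high, underside 52 mm below this point. z up; +x points to the silver-rivet end, at the start inside the sleeve; -x to the brass end, sticking out.
- orange_sleeve_mouth (a point): Mouth of that tray's sleeve, a fixed green metal cover: mouth's middle, on its floor, 3 mm over the bench. +x points in, z up. Inside 60 mm deep to a back stop, 64 wide, 37 high; roof top 40 above this point. Floor plate runs 122 mm out in front; cheeks 33 high flare to 92 wide 20 mm out. Tray home: handle centre 25 mm in front of the mouth, 52 above this point.
- blue_tray_grip (a point): Centre of the blue handle of a second tray, in its own sleeve, to be left alone. It and its sleeve are the same as the orange-handled ones but for the handle's colour.
Mind the look-alikes: they are no part of the job. Leave any pink look-alike of the part that bears orange_sleeve_mouth alone. What is shaped like the part that bears orange_tray_grip but red is not meant.

How it is judged:
On the way:
1. the orange-handled tray is drawn right out of its sleeve (x of orange_tray_grip in the frame of orange_sleeve_mouth below -0.078 m), for 0.1 s.
At the end, for the whole second after the job is handed in: The orange-handled tray lies in its own sleeve the other way round, brass end inside and silver half out, flat on the sleeve's floor (tilt under 0.15 rad, height within 10 mm), pushed home to within 15 mm of the back stop, along the sleeve to within 0.2 rad and 15 mm sideways (x of orange_tray_grip in the frame of orange_sleeve_mouth between -0.04 and -0.01 m and y of orange_tray_grip in the frame of orange_sleeve_mouth between -0.015 and 0.015 m and z of orange_tray_grip in the frame of orange_sleeve_mouth between 0.042 and 0.06 m and angle between the x axis of orange_tray_grip and the x axis of orange_sleeve_mouth, either way round below 0.2 rad and angle between orange_tray_grip's own z axis and vertical below 0.15 rad and x of orange_sleeve_mouth in the frame of orange_tray_grip below -0.005 m); the robot touches nothing.
It fails at once if the blue-handled tray is moved by more than 15 mm (distance of blue_tray_grip from where it was at the start of the episode above 0.015 m).
It fails at once if the orange-handled tray is tipped by more than 0.5 rad (angle between orange_tray_grip's own z axis and vertical above 0.5 rad).
It also fails if it takes over 45 s, if anything falls off the work surface, if the arm or the gripper's body presses on something with over 40 N, if the wrist force passes 120 N, or if a joint passes its speed limit or range.

ROBOT

A 6-joint arm with a two-finger parallel gripper is mounted at the origin on the work surface. World frame = base frame: x ahead of the robot, y to its left, z up, the work surface at z = 0. Lengths are in m, angles in rad, forces in N, time in s.
With the tool pointing down it reaches from about 0.25 to 0.725 m from the base axis. Payload 4 kg.
Tool frame: the origin (TCP) lies between the finger pads; the fingertips stand 17 mm ahead of it and the grasp point (between the pads) lies 2 mm behind it; z points along the fingers, x is the direction in which the jaws open and shut, and the axes are right-handed (so a half turn about z gives the same grasp; the last joint's range is limited). The gripper opens to 85 mm and grips with 20 to 120 N. Pads are 22 mm wide; open, the fingers measure 114 mm over their backs; the gripper's body (76 mm by 85 mm) begins 54 mm behind the grasp point. The pads swing forward as they close: fully open they stand 13 mm farther back than shut.
Start: joints at [-1.164, 0.241, 0.005, 1.335, 0, 1.571], TCP at [0.198, -0.459, 0.21] pointing down, gripper open.
Joint ranges: [-2.72, 2.72], [-1.05, 1.87], [-1.09, 1.28], [-1.99, 2.15], [-1.42, 1.44], [-3.14, 3.14]. Speed limits (rad/s): [2.79, 2.79, 3.14, 3.14, 3.14, 3.14].

INTERFACE

Orientations are given as a unit quaternion [x, y, z, w].
In Python, from workcell import telemetry, cams, workorder gives the robot as it stands. The module is installed in compiled form; this text tells all that it offers.
- The arm moves only by the tool apply_moves, never from a script. Its argument "moves" is a list that holds one entry, the list of rows, each a list of 4 numbers: the shift along the tool's x, y, z in mm, then the turn about the tool's z in degrees. A call has exactly 10 rows; each row shifts and turns the pose as measured when the row begins, along the tool's axes as they then stand; what a row does not reach is not made up. A row lasts 1/10 s, in which the tool goes at most 50 mm and 8.59 degrees, less where a joint would pass 70% of its speed; a pose out of reach is approached as far as the arm can. A call with a gripper value outside its range is refused whole. "hand" is the gripper's target within -1 to 1 (fully open at 1, half-way at 0, shut at -1), set as the call begins (left out, the last holds). The fingers move at their own pace and stop on an object; the grip force is fixed at half the most. Time passes only in rows, so rows that do not move let the fingers close, or fill a call up. It gives the time, the measured TCP pose, the force and the opening at its end, in the units of the state.
- telemetry.get_obs(): the state, without advancing time (a new reading comes with each control period).
- cams.camera(name): name is "scene" or "side" or "wrist"; returns a dict with "color" (420x560x3 uint8, red, green, blue), "fovy" (degrees; the focal length in pixels is half the picture's height over the tangent of half this angle, whatever the lens; pixels are square), "cx", "cy" (the principal point, pixels), "k1" (the pictures are not rectified: a ray, as slopes to the right and down, at radius r is drawn at 1 + k1 r^2 times it, then the intrinsics apply), "camera_from_world" (4x4, takes a point from world to camera coordinates). Camera axes: x right, y down, z forward; pixel columns grow to the right and rows downward; lengths in m; the calibration is good to about 2 mm. A picture is of the moment at which its call begins. There is no depth.
- workorder.job_done(): hands the job in, once; it reports no verdict.
The state is a dict: "clock": time; "joint_pos": joint angles; "joint_vel": joint speeds; "tau": joint torques, N m; "eef_pos": TCP position; "tool_rot": TCP orientation; "ft_force": force on the tool from outside, world axes, zero at the start; "ft_torque": the same for the moment, N m; "grip_width": finger opening in m.
Only numpy, scipy, OpenCV 4.12 (cv2) and the standard library are available. Lean on these libraries where they do the work, as an engineer would, in place of code of your own. Each camera call takes 0.05 s, during which the arm holds its last target. There are 200 camera calls.

## Working session

There is one attempt and no reset: what is moved stays moved. The work goes in short steps, Python scripts to look and compute and a tool call to move; the robot and the scene stay as the last step left them, time stands still between calls to the robot, and variables do not carry over. Pictures are saved under pics/ and viewed, about 8 in all and at most 12, crops included, and the job is handed in when it is done.

Besides the shell and the picture viewer there is one more tool, called after ">>>" as a command line: name --argument value ..., lists and objects as JSON in quotes. apply_moves: Moves the arm, as the interface text tells. Its arguments: {"type":"object","properties":{"moves":{"type":"array"},"hand":{"type":"number"}},"required":["moves"]}

```bash
mkdir -p pics
cat > h.py <<'E'
import numpy as np, cv2
from workcell import telemetry, cams, workorder
def snap(n,tag=None):
    c=cams.camera(n)
    if tag: cv2.imwrite(f'pics/{tag}.png',c['color'][:,:,::-1])
    return c
def ray(c,u,v):
    f=c['color'].shape[0]/2/np.tan(np.radians(c['fovy'])/2)
    d=np.array([(u-c['cx'])/f,(v-c['cy'])/f]); s=d.copy()
    for _ in range(20): s=d/(1+c['k1']*(s@s))
    T=np.array(c['camera_from_world']); R=T[:3,:3]
    return -R.T@T[:3,3], R.T@np.array([*s,1])
def onz(c,u,v,z):
    o,d=ray(c,u,v); return o+d*(z-o[2])/d[2]
def tri(c1,p1,c2,p2):
    o1,d1=ray(c1,*p1);o2,d2=ray(c2,*p2)
    t=np.linalg.lstsq(np.c_[d1,-d2],o2-o1,rcond=None)[0]
    a,b=o1+d1*t[0],o2+d2*t[1]; return (a+b)/2,np.linalg.norm(a-b)
E
python3 - <<'E'
from h import *
a=snap('scene','s0');b=snap('side','d0')
o=telemetry.get_obs();print(o['eef_pos'],o['tool_rot'],o['clock'])
cv2.imwrite('pics/both.png',np.vstack([a['color'],b['color']])[:,:,::-1][:,:])
for c in(a,b):print(ray(c,280,210))
E
```

```text
[ 0.19759142 -0.45862758  0.2088045 ] [ 8.35366613e-01 -5.49692372e-01 -7.99500084e-04 -5.27680016e-04] 0.1
(array([0.86531021, 0.23199768, 0.70536481]), array([-0.49621892, -0.27949195, -0.82203843]))
(array([0.37985352, 0.50760844, 0.58147118]), array([ 0.1195413 , -0.71390414, -0.68997843]))
```

View pics/s0.png

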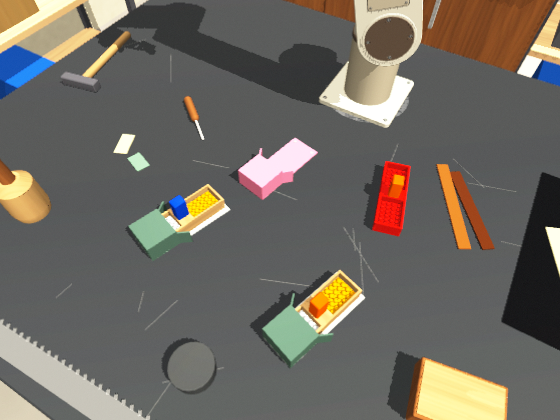

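View pics/d0.png

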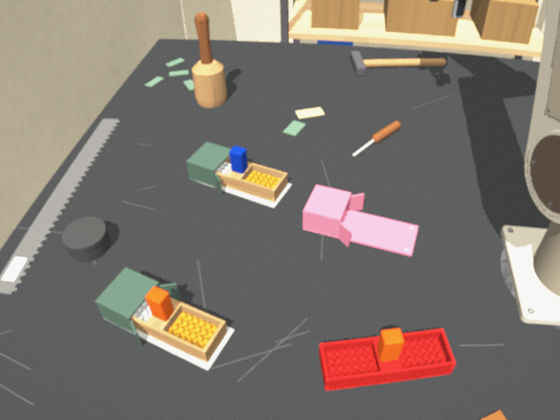

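The scene view shows the orange-handled tray at (319,304), with its handle in front of the green sleeve at (292,333). The side view has them at (158,303) and (130,298). The red tray's handle is also orange, so I restrict the search to a region around the right tray.

Run:
```python
from h import *
a=snap('scene');b=snap('side')
A=a['color'][255:375,250:380];B=b['color'][255:375,90:250]
k=dict(fx=5,fy=5,interpolation=cv2.INTER_CUBIC)
cv2.imwrite('pics/za.png',cv2.resize(A,None,**k)[:,:,::-1]);cv2.imwrite('pics/zb.png',cv2.resize(B,None,**k)[:,:,::-1])
P=[]
for c,(x0,y0,x1,y1) in((a,(250,255,380,375)),(b,(90,255,250,375))):
    h=cv2.cvtColor(c['color'],cv2.COLOR_RGB2HSV)
    m=cv2.inRange(h,(3,200,120),(13,255,255)); g=np.zeros_like(m);g[y0:y1,x0:x1]=m[y0:y1,x0:x1]
    n,l,s,ce=cv2.connectedComponentsWithStats(g);i=1+np.argmax(s[1:,4]);print(s[i],ce[i]);P.append(ce[i])
print(tri(a,P[0],b,P[1]))
```

```text
[309 298  20  20 160] [316.4  309.45]
[146 292  27  28 365] [161.31232877 307.57808219]
(array([0.60890219, 0.16067889, 0.03873648]), np.float64(0.0018182741690607304))
```

View pics/za.png

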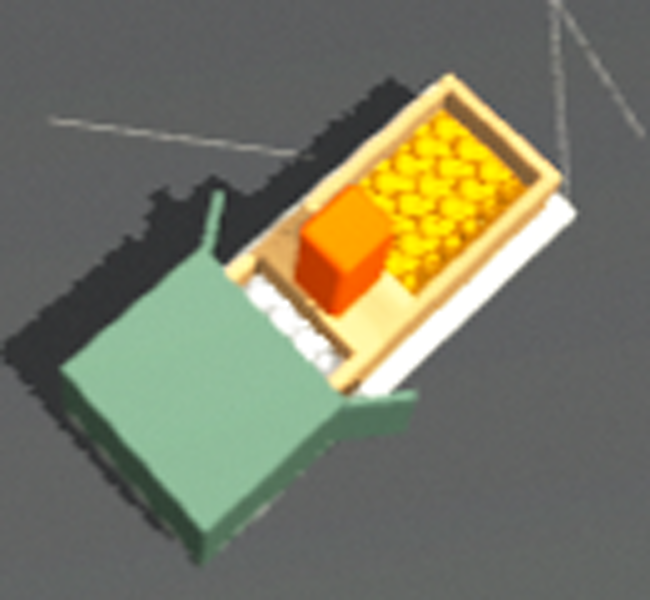

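View pics/zb.png

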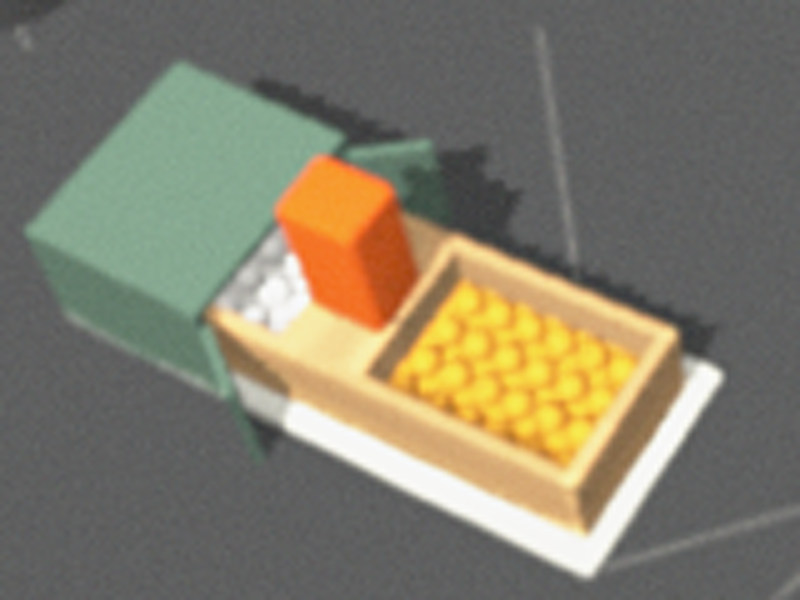

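Run:
```python
from h import *
a=snap('scene');b=snap('side')
S=lambda L:[(250+x/5-.4,255+y/5-.4) for x,y in L]
D=lambda L:[(90+x/5-.4,255+y/5-.4) for x,y in L]
def fit(n,c,L,z):
    p=np.array([onz(c,*q,z) for q in L]); print(n,p[:,:2].round(4).tolist())
    return p
# order FL, FR, BR, BL  (front=mouth)
for n,c,L,h in(('sc',a,S([(205,248),(342,400),(205,530),(63,370)]),S([(347,225)])),('sd',b,D([(343,135),(207,318),(28,230),(182,63)]),D([(337,200)]))):
    p=fit(n,c,L,.043); m=(p[0]+p[1])/2; bk=(p[2]+p[3])/2; w=p[1]-p[0]
    print(' mouth',m[:2],'yaw axis',np.degrees(np.arctan2(*(bk-m)[1::-1])),'yaw from width+90',np.degrees(np.arctan2(w[1],w[0])),np.linalg.norm(w),np.linalg.norm(bk-m))
    t=onz(c,*h[0],.076);print(' handle',t,np.linalg.norm(t-m))
fit('plate end sc',a,S([(575,213)]),.003)
fit('tray end sc',a,S([(450,73),(562,180)]),.031)
fit('plate end sd',b,D([(722,372),(588,577)]),.003)
fit('tray end sd',b,D([(455,238),(683,330),(582,485)]),.031)
o=telemetry.get_obs();from scipy.spatial.transform import Rotation as R
print(R.from_quat(o['tool_rot']).as_matrix().round(3),o['clock'],o['joint_pos'])
```

```text
sc [[0.6249, 0.1197], [0.6477, 0.1835], [0.7056, 0.1648], [0.6847, 0.0999]]
 mouth [0.63627669 0.1516001 ] yaw axis -18.13209355213356 yaw from width+90 70.33984339652869 0.06768873885653558 0.061971499772549565
 handle [0.60683151 0.16146037 0.076     ] 0.04531273013469893
sd [[0.6255, 0.1197], [0.643, 0.1857], [0.7053, 0.1659], [0.6829, 0.1008]]
 mouth [0.63421578 0.15271873] yaw axis -17.93748399534336 yaw from width+90 75.13832452142812 0.06834408548107221 0.06293506602819593
 handle [0.60507265 0.16458029 0.076     ] 0.04559625691146885
plate end sc [[0.5309, 0.2231]]
tray end sc [[0.5171, 0.1625], [0.5351, 0.2146]]
plate end sd [[0.5091, 0.1572], [0.5313, 0.2248]]
tray end sd [[0.5872, 0.1419], [0.5162, 0.1626], [0.5319, 0.2131]]
[[ 0.396 -0.918 -0.   ]
 [-0.918 -0.396  0.001]
 [-0.001 -0.    -1.   ]] 0.3 [-1.16400816e+00  2.40903468e-01  4.60122679e-03  1.33520331e+00
  2.32485904e-05  1.57082720e+00]
```

```bash
cat >> h.py <<'E'
def plan(tgt,yaw,n,turn=None,start=None):
    """rows from the current pose to tgt (m), tool-x yaw in deg; turn = signed world turn"""
    o=telemetry.get_obs(); q=o['tool_rot']
    from scipy.spatial.transform import Rotation as R
    M=R.from_quat(q).as_matrix(); th=np.degrees(np.arctan2(M[1,0],M[0,0])); p=np.array(o['eef_pos'])
    print('at',p.round(4),'yaw',th.round(2),'t',round(o['clock'],2),'q6',np.degrees(o['joint_pos'][5]).round(1),'F',np.round(o['ft_force'],1))
    if turn is None: turn=(yaw-th+180)%360-180
    d=(np.array(tgt)-p)*1000/n; dt=turn/n; rows=[]
    for i in range(n):
        t=np.radians(th+dt*i); c,s=np.cos(t),np.sin(t)
        rows.append([float(round(v,1)) for v in(d[0]*c+d[1]*s,d[0]*s-d[1]*c,-d[2],-dt)])
    for k in range(0,n,10): print(rows[k:k+10])
E
python3 -c "
from h import *
plan([.605,.163,.15],72,20)"
```

```text
at [ 0.1978 -0.459   0.2093] yaw -66.69 t 0.3 q6 90.0 F [-0.8 -1.  -0.5]
[[-20.5, -31.0, 3.0, -6.9], [-16.6, -33.3, 3.0, -6.9], [-12.5, -35.0, 3.0, -6.9], [-8.2, -36.3, 3.0, -6.9], [-3.7, -37.0, 3.0, -6.9], [0.8, -37.2, 3.0, -6.9], [5.3, -36.8, 3.0, -6.9], [9.7, -35.9, 3.0, -6.9], [13.9, -34.5, 3.0, -6.9], [18.0, -32.5, 3.0, -6.9]]
[[21.8, -30.1, 3.0, -6.9], [25.3, -27.3, 3.0, -6.9], [28.4, -24.0, 3.0, -6.9], [31.1, -20.4, 3.0, -6.9], [33.3, -16.5, 3.0, -6.9], [35.0, -12.4, 3.0, -6.9], [36.3, -8.1, 3.0, -6.9], [37.0, -3.6, 3.0, -6.9], [37.2, 0.9, 3.0, -6.9], [36.8, 5.4, 3.0, -6.9]]
```

>>> apply_moves --moves '[[[-20.5, -31, 0, -6.9], [-16.6, -33.3, 0, -6.9], [-12.5, -35, 0, -6.9], [-8.2, -36.3, 0, -6.9], [-3.7, -37, 0, -6.9], [0.8, -37.2, 0, -6.9], [5.3, -36.8, 0, -6.9], [9.7, -35.9, 0, -6.9], [13.9, -34.5, 0, -6.9], [18, -32.5, 0, -6.9]]]' --hand 1

```text
clock: 1.3
eef_pos: [0.4018, -0.1379, 0.2088]
tool_rot: [0.999, 0.039, 0.001, 0.001]
ft_force: [0.4, 0.2, -0.2]
grip_width: 0.0852
```

```bash
python3 -c "
from h import *
plan([.605,.163,.16],72,10)"
```

```text
at [ 0.4018 -0.1379  0.2088] yaw 4.46 t 1.3 q6 66.6 F [ 0.4  0.2 -0.2]
[[22.6, -28.4, 4.9, -6.8], [25.8, -25.6, 4.9, -6.8], [28.6, -22.3, 4.9, -6.8], [31.0, -18.8, 4.9, -6.8], [33.0, -15.0, 4.9, -6.8], [34.6, -11.1, 4.9, -6.8], [35.6, -6.9, 4.9, -6.8], [36.2, -2.7, 4.9, -6.8], [36.3, 1.6, 4.9, -6.8], [35.8, 5.9, 4.9, -6.8]]
```

>>> apply_moves --moves '[[[22.6, -28.4, 4.9, -6.8], [25.8, -25.6, 4.9, -6.8], [28.6, -22.3, 4.9, -6.8], [31, -18.8, 4.9, -6.8], [33, -15, 4.9, -6.8], [34.6, -11.1, 4.9, -6.8], [35.6, -6.9, 4.9, -6.8], [36.2, -2.7, 4.9, -6.8], [36.3, 1.6, 4.9, -6.8], [35.8, 5.9, 4.9, -6.8]]]'

```text
clock: 2.3
eef_pos: [0.604, 0.1828, 0.1589]
tool_rot: [0.791, 0.612, 0.001, 0.003]
ft_force: [-0.7, 0.1, 0.9]
grip_width: 0.085
```

Run:
```python
from h import *
plan([.606,.163,.06],72,10)
c=snap('wrist','w0')
h=cv2.cvtColor(c['color'],cv2.COLOR_RGB2HSV)
m=cv2.inRange(h,(3,200,120),(16,255,255))
n,l,s,ce=cv2.connectedComponentsWithStats(m)
for i in range(1,n):
    if s[i,4]>100: print(s[i],ce[i],onz(c,*ce[i],.076))
print(ray(c,280,210))
```

```text
at [0.604  0.1828 0.1589] yaw 75.51 t 2.3 q6 31.5 F [-0.7  0.1  0.9]
[[-1.9, 0.7, 9.9, 0.4], [-1.9, 0.7, 9.9, 0.4], [-1.9, 0.7, 9.9, 0.4], [-1.9, 0.7, 9.9, 0.4], [-1.8, 0.7, 9.9, 0.4], [-1.8, 0.7, 9.9, 0.4], [-1.8, 0.8, 9.9, 0.4], [-1.8, 0.8, 9.9, 0.4], [-1.8, 0.8, 9.9, 0.4], [-1.8, 0.8, 9.9, 0.4]]
[245 189  21  15 261] [255.68965517 196.23754789] [0.59184796 0.17070925 0.076     ]
(array([0.53636819, 0.20051033, 0.32248704]), array([ 0.26879529, -0.06362777, -0.96112454]))
```

View pics/w0.png

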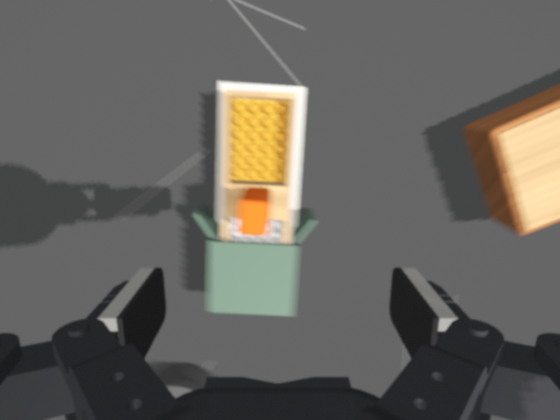

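The wrist view shows the sleeve roof with corners at (207,240), (300,243), (297,315) and (206,312). The handle top is at about (254,220), squarely ahead of the mouth.

Run:
```python
from h import *
c=snap('wrist','w1')
plan([.606,.163,.058],72,10)
k=c['color'][180:260,190:320]
cv2.imwrite('pics/w1z.png',cv2.resize(k,None,fx=6,fy=6,interpolation=cv2.INTER_CUBIC)[:,:,::-1])
for u,v,z in((207,240,.043),(300,243,.043),(297,315,.043),(206,312,.043),(254,220,.076),(218,82,.003),(306,88,.003)): print(onz(c,u,v,z).round(4))
```

```text
at [0.6042 0.1854 0.1568] yaw 75.56 t 2.4 q6 31.6 F [-1.3 -0.5 -0.2]
[[-2.1, 0.7, 9.9, 0.4], [-2.1, 0.7, 9.9, 0.4], [-2.1, 0.8, 9.9, 0.4], [-2.1, 0.8, 9.9, 0.4], [-2.1, 0.8, 9.9, 0.4], [-2.1, 0.8, 9.9, 0.4], [-2.1, 0.8, 9.9, 0.4], [-2.1, 0.8, 9.9, 0.4], [-2.1, 0.8, 9.9, 0.4], [-2.1, 0.8, 9.9, 0.4]]
[0.6258 0.1267 0.043 ]
[0.646  0.1968 0.043 ]
[0.7076 0.1799 0.043 ]
[0.6864 0.1074 0.043 ]
[0.6093 0.1712 0.076 ]
[0.5121 0.1632 0.003 ]
[0.5335 0.2303 0.003 ]
```

View pics/w1z.png

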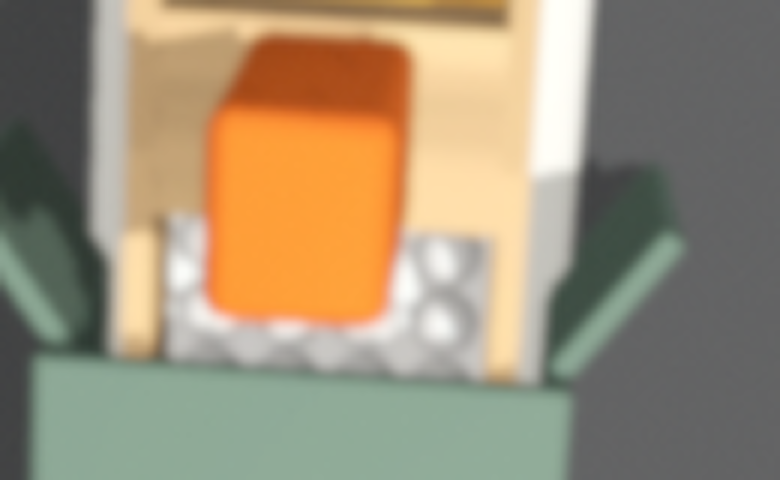

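Run:
```python
from h import *
c=snap('wrist','w2')
T=onz(c,240.4,215.7,.076);L=onz(c,195.7,239.4,.043);Rr=onz(c,284.9,245.2,.043)
print(T,L,Rr,(L+Rr)/2,np.degrees(np.arctan2(*(Rr-L)[1::-1])))
plan([T[0],T[1],.058],72.5,10)
```

```text
[0.60216573 0.15998492 0.076     ] [0.62090536 0.11494098 0.043     ] [0.64306003 0.18147001 0.043     ] [0.6319827  0.14820549 0.043     ] 71.58184955766504
at [0.6033 0.1832 0.1574] yaw 75.35 t 2.45 q6 31.7 F [ 0.1 -0.1 -0.2]
[[-2.3, 0.5, 9.9, 0.3], [-2.3, 0.5, 9.9, 0.3], [-2.3, 0.5, 9.9, 0.3], [-2.3, 0.5, 9.9, 0.3], [-2.3, 0.5, 9.9, 0.3], [-2.3, 0.5, 9.9, 0.3], [-2.3, 0.5, 9.9, 0.3], [-2.3, 0.6, 9.9, 0.3], [-2.3, 0.6, 9.9, 0.3], [-2.3, 0.6, 9.9, 0.3]]
```

>>> apply_moves --moves '[[[-10, 2, 10, 1], [-8, 2, 10, 1], [-2, 1, 10, 1], [0, 0, 10, 0], [0, 0, 10, 0], [0, 0, 0, 0], [0, 0, 0, 0], [0, 0, 0, 0], [0, 0, 0, 0], [0, 0, 0, 0]]]'

```text
clock: 3.45
eef_pos: [0.6011, 0.1552, 0.1045]
tool_rot: [0.811, 0.585, -0.0, 0.003]
ft_force: [0.5, 0.4, -0.1]
grip_width: 0.0853
```

```bash
python3 -c "
from h import *
plan([.6045,.162,.058],72,10)"
```

```text
at [0.6011 0.1552 0.1045] yaw 71.58 t 3.45 q6 33.1 F [ 0.5  0.4 -0.1]
[[0.8, 0.1, 4.6, -0.0], [0.8, 0.1, 4.6, -0.0], [0.8, 0.1, 4.6, -0.0], [0.8, 0.1, 4.6, -0.0], [0.8, 0.1, 4.6, -0.0], [0.8, 0.1, 4.6, -0.0], [0.8, 0.1, 4.6, -0.0], [0.8, 0.1, 4.6, -0.0], [0.8, 0.1, 4.6, -0.0], [0.8, 0.1, 4.6, -0.0]]
```

>>> apply_moves --moves '[[[3, 0, 6, 0], [3, 0.5, 6, 0], [0, 0, 6, 0], [0, 0, 6, 0], [0, 0, 6, 0], [0, 0, 6, 0], [0, 0, 3, 0], [0, 0, 2, 0], [0, 0, 0, 0], [0, 0, 0, 0]]]'

```text
clock: 4.45
eef_pos: [0.6036, 0.1615, 0.0593]
tool_rot: [0.811, 0.585, -0.0, 0.003]
ft_force: [0.9, -0.1, -0.2]
grip_width: 0.0853
```

```bash
python3 -c "
from h import *
c=snap('side');k=c['color'][220:380,80:260];cv2.imwrite('pics/g0.png',cv2.resize(k,None,fx=4,fy=3.7)[:,:,::-1])
plan([.6045,.162,.058],72,10)"
```

```text
at [0.6036 0.1615 0.0594] yaw 71.63 t 4.5 q6 33.5 F [ 0.  -0.5 -0.4]
[[0.1, 0.1, 0.1, -0.0], [0.1, 0.1, 0.1, -0.0], [0.1, 0.1, 0.1, -0.0], [0.1, 0.1, 0.1, -0.0], [0.1, 0.1, 0.1, -0.0], [0.1, 0.1, 0.1, -0.0], [0.1, 0.1, 0.1, -0.0], [0.1, 0.1, 0.1, -0.0], [0.1, 0.1, 0.1, -0.0], [0.1, 0.1, 0.1, -0.0]]
```

View pics/g0.png

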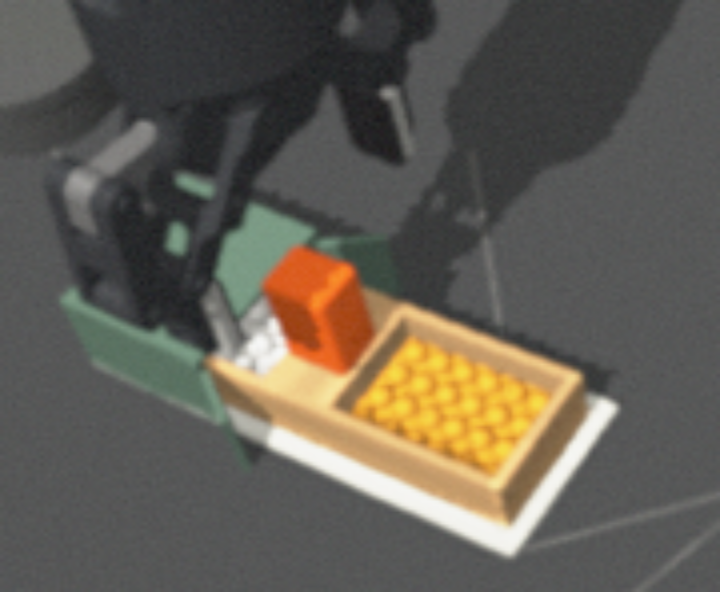

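The fingers stand either side of the handle, which is at about (320,310) in the crop. I'm closing the gripper.

>>> apply_moves --moves '[[[0, 0, 0, 0], [0, 0, 0, 0], [0, 0, 0, 0], [0, 0, 0, 0], [0, 0, 0, 0], [0, 0, 0, 0], [0, 0, 0, 0], [0, 0, 0, 0], [0, 0, 0, 0], [0, 0, 0, 0]]]' --hand -1

```text
clock: 5.5
eef_pos: [0.6045, 0.1617, 0.0607]
tool_rot: [0.811, 0.585, 0.001, 0.004]
ft_force: [0.0, 0.8, 0.6]
grip_width: 0.0004
```

The gripper shut completely (0.4 mm), so it missed the handle. I'm looking before doing anything else.

```bash
python3 -c "
from h import *
c=snap('side');k=c['color'][220:380,80:260];a=snap('scene')['color'][240:400,240:420]
I=np.hstack([cv2.resize(x,(400,400)) for x in (k,a)]);cv2.imwrite('pics/g1.png',I[:,:,::-1])
w=snap('wrist','g1w')
plan([.6045,.162,.058],72,10)"
```

```text
at [0.6045 0.1616 0.0607] yaw 71.63 t 5.65 q6 33.5 F [ 0.  -1.   0.2]
[[0.0, -0.0, 0.3, -0.0], [0.0, -0.0, 0.3, -0.0], [0.0, -0.0, 0.3, -0.0], [0.0, -0.0, 0.3, -0.0], [0.0, -0.0, 0.3, -0.0], [0.0, -0.0, 0.3, -0.0], [0.0, -0.0, 0.3, -0.0], [0.0, -0.0, 0.3, -0.0], [0.0, -0.0, 0.3, -0.0], [0.0, -0.0, 0.3, -0.0]]
```

View pics/g1.png

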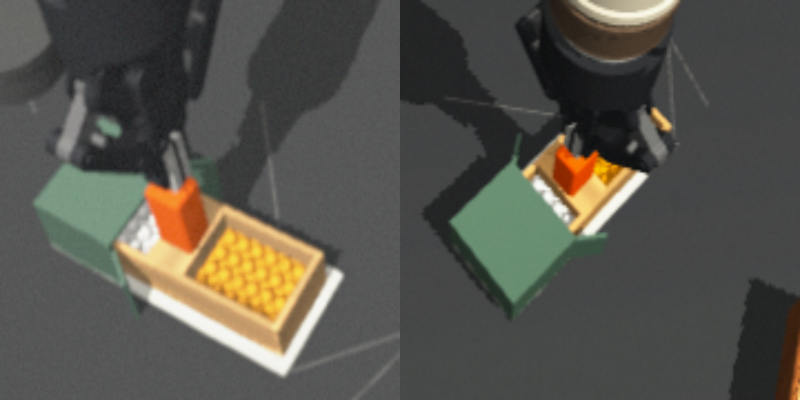

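```bash
python3 -c "
from h import *
b=snap('side');a=snap('scene');w=cv2.imread('pics/g1w.png')[:,:,::-1]
I=np.hstack([cv2.resize(b['color'][260:330,120:190],(400,400),interpolation=2),cv2.resize(a['color'][270:340,280:350],(400,400),interpolation=2)])
J=np.hstack([cv2.resize(w,(266,200)),np.zeros((200,534,3),np.uint8)])
cv2.imwrite('pics/g2.png',np.vstack([I,J])[:,:,::-1])
def proj(c,p):
    f=210/np.tan(np.radians(c['fovy'])/2);q=np.array(c['camera_from_world'])@[*p,1];s=q[:2]/q[2];s=s*(1+c['k1']*(s@s));return s*f+[c['cx'],c['cy']]
for p in([.6045,.1617,.0607],[.6045,.1617,.0437],[.6045,.162,.076]):
    u=proj(b,p);v=proj(a,p);print(p,((u-[120,260])*400/70).round(),((v-[280,270])*400/70).round()+[400,0])
print(telemetry.get_obs()['joint_pos'])
"
```

```text
[0.6045, 0.1617, 0.0607] [231. 227.] [623. 184.]
[0.6045, 0.1617, 0.0437] [245. 269.] [618. 206.]
[0.6045, 0.162, 0.076] [217. 189.] [628. 163.]
[ 0.26455596  0.57857401  0.11887146  1.10731165 -0.00617178  0.58514584]
```

View pics/g2.png

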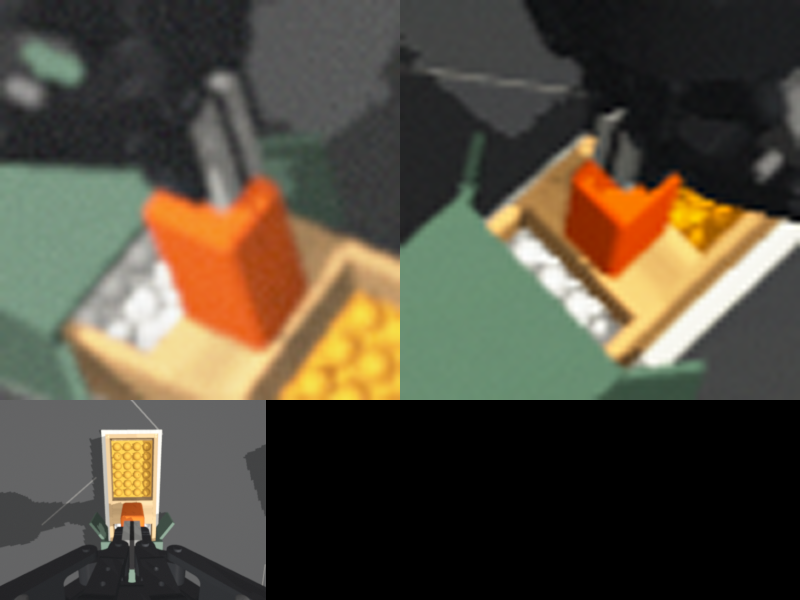

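```bash
python3 -c "
from h import *
b=snap('side');a=snap('scene')
U=lambda x,y:(120+x*.175,260+y*.175)
V=lambda x,y:(280+(x-400)*.175,270+y*.175)
print('tip',tri(b,U(228,208),a,V(625,187)))
print('pad top end near',tri(b,U(222,75),a,V(612,115)))
print('handle corner near-mouth-y',tri(b,U(147,205),a,V(577,182)),'outer near',tri(b,U(270,185),a,V(675,180)), 'lefty',tri(b,U(230,238),a,V(622,212)))
print('handle base corner',tri(b,U(262,345),a,V(612,275)))
print('wooden tray inner corner',tri(b,U(65,328),a,V(490,225)))
def proj(c,p):
    f=210/np.tan(np.radians(c['fovy'])/2);q=np.array(c['camera_from_world'])@[*p,1];s=q[:2]/q[2];s=s*(1+c['k1']*(s@s));return s*f+[c['cx'],c['cy']]
for p in([.617,.202,.0554],[.590,.121,.0554]):print(proj(b,p))
"
```

```text
tip (array([0.6057026 , 0.16162633, 0.06537421]), np.float64(0.003959119755908732))
pad top end near (array([0.60307429, 0.15220211, 0.1025526 ]), np.float64(0.006113648896547674))
handle corner near-mouth-y (array([0.61935352, 0.15761092, 0.07058121]), np.float64(0.01501696486347511)) outer near (array([0.59623825, 0.1684163 , 0.07648338]), np.float64(0.018362373657827318)) lefty (array([0.60784384, 0.16259217, 0.05354226]), np.float64(0.005074704938341309))
handle base corner (array([0.60924636, 0.16380942, 0.00839652]), np.float64(0.00644944329536365))
wooden tray inner corner (array([0.63940887, 0.15305746, 0.03409763]), np.float64(0.05107874278945012))
[142.81354367 325.80729046]
[179.89298768 279.7268518 ]
```

Both views put the shut fingertips at the height of the handle's top (about 0.07), directly over it. Telemetry implies 0.044. So the position is right in plan, but the fingers sit 25–30 mm higher than the reported z. I'll open half-way and go about 22 mm lower in small steps, watching the force.

>>> apply_moves --moves '[[[0, 0, -2, 0], [0, 0, 0, 0], [0, 0, 0, 0], [0, 0, 0, 0], [0, 0, 0, 0], [0, 0, 0, 0], [0, 0, 0, 0], [0, 0, 0, 0], [0, 0, 0, 0], [0, 0, 0, 0]]]' --hand 0.3

```text
clock: 6.85
eef_pos: [0.6045, 0.1617, 0.0629]
tool_rot: [0.811, 0.585, 0.001, 0.004]
ft_force: [-0.2, 0.1, -0.5]
grip_width: 0.0557
```

>>> apply_moves --moves '[[[0, 0, 3, 0], [0, 0, 3, 0], [0, 0, 3, 0], [0, 0, 2, 0], [0, 0, 0, 0], [0, 0, 0, 0], [0, 0, 0, 0], [0, 0, 0, 0], [0, 0, 0, 0], [0, 0, 0, 0]]]'

```text
clock: 7.85
eef_pos: [0.6044, 0.1616, 0.0507]
tool_rot: [0.811, 0.585, 0.001, 0.004]
ft_force: [-0.9, 1.1, 0.3]
grip_width: 0.0557
```

>>> apply_moves --moves '[[[0, 0, 3, 0], [0, 0, 3, 0], [0, 0, 3, 0], [0, 0, 2, 0], [0, 0, 0, 0], [0, 0, 0, 0], [0, 0, 0, 0], [0, 0, 0, 0], [0, 0, 0, 0], [0, 0, 0, 0]]]'

```text
clock: 8.85
eef_pos: [0.6045, 0.1615, 0.0387]
tool_rot: [0.811, 0.585, 0.001, 0.004]
ft_force: [-0.1, 0.4, 0.9]
grip_width: 0.0554
```

>>> apply_moves --moves '[[[0, 0, 0, 0], [0, 0, 0, 0], [0, 0, 0, 0], [0, 0, 0, 0], [0, 0, 0, 0], [0, 0, 0, 0], [0, 0, 0, 0], [0, 0, 0, 0], [0, 0, 0, 0], [0, 0, 0, 0]]]' --hand -1

```text
clock: 9.85
eef_pos: [0.6049, 0.1618, 0.0391]
tool_rot: [0.811, 0.585, 0.001, 0.004]
ft_force: [0.2, 0.1, -0.2]
grip_width: 0.0204
```

Closed on 20.4 mm, so the handle is held. Now I pull out along tool -y, starting gently.

>>> apply_moves --moves '[[[0, 0, -1, 0], [0, -3, -1, 0], [0, -6, 0, 0], [0, -8, 0, 0], [0, -8, 0, 0], [0, -8, 0, 0], [0, -6, 0, 0], [0, -3, 0, 0], [0, 0, 0, 0], [0, 0, 0, 0]]]'

```text
clock: 10.85
eef_pos: [0.5587, 0.1759, 0.0394]
tool_rot: [0.811, 0.586, -0.001, 0.003]
ft_force: [1.1, 0.3, -2.2]
grip_width: 0.0203
```

Run:
```python
from h import *
a=snap('side','p1')
h=cv2.cvtColor(a['color'],cv2.COLOR_RGB2HSV)
m=cv2.inRange(h,(3,200,120),(13,255,255));m[:,300:]=0
ys,xs=np.nonzero(m);print(xs.mean(),ys.mean(),len(xs))
plan([.634-.951*.16,.151+.309*.16,.041],72,10)
```

```text
193.60365853658536 316.6280487804878 328
at [0.5587 0.1759 0.0394] yaw 71.69 t 10.9 q6 36.0 F [ 0.6  0.6 -3. ]
[[-0.1, -8.1, -0.2, -0.0], [-0.1, -8.1, -0.2, -0.0], [-0.1, -8.1, -0.2, -0.0], [-0.1, -8.1, -0.2, -0.0], [-0.1, -8.1, -0.2, -0.0], [-0.1, -8.1, -0.2, -0.0], [-0.1, -8.1, -0.2, -0.0], [-0.1, -8.1, -0.2, -0.0], [-0.0, -8.1, -0.2, -0.0], [-0.0, -8.1, -0.2, -0.0]]
```

The tray follows, and Fz of about -3 N matches its weight, so it hangs in the grip. I continue out.

>>> apply_moves --moves '[[[0, -4, 0, 0], [0, -7, 0, 0], [0, -10, 0, 0], [0, -12, 0, 0], [0, -12, 0, 0], [0, -10, 0, 0], [0, -8, 0, 0], [0, -6, 0, 0], [0, -3, 0, 0], [0, 0, 0, 0]]]'

```text
clock: 11.9
eef_pos: [0.4838, 0.2006, 0.0393]
tool_rot: [0.81, 0.586, -0.001, 0.003]
ft_force: [0.4, -0.0, -2.1]
grip_width: 0.0206
```

>>> apply_moves --moves '[[[0, 0, -5, 0], [0, 0, -8, 0], [0, 0, -10, 0], [0, 0, -10, 0], [0, 0, -10, 0], [0, 0, -8, 0], [0, 0, -5, 0], [0, 0, -2, 0], [0, 0, 0, 0], [0, 0, 0, 0]]]'

```text
clock: 12.9
eef_pos: [0.4859, 0.2009, 0.1039]
tool_rot: [0.811, 0.585, 0.001, 0.003]
ft_force: [0.3, 0.6, -3.6]
grip_width: 0.0207
```

Run:
```python
from h import *
plan([.50,.195,.10],72,10)
I=np.hstack([snap(n)['color'][:,:400] for n in('side','scene')])
cv2.imwrite('pics/p2.png',I[:,:,::-1])
```

```text
at [0.4859 0.2009 0.1039] yaw 71.62 t 12.9 q6 41.1 F [ 0.3  0.6 -3.6]
[[-0.1, 1.5, 0.4, -0.0], [-0.1, 1.5, 0.4, -0.0], [-0.1, 1.5, 0.4, -0.0], [-0.1, 1.5, 0.4, -0.0], [-0.1, 1.5, 0.4, -0.0], [-0.1, 1.5, 0.4, -0.0], [-0.1, 1.5, 0.4, -0.0], [-0.1, 1.5, 0.4, -0.0], [-0.1, 1.5, 0.4, -0.0], [-0.1, 1.5, 0.4, -0.0]]
```

View pics/p2.png

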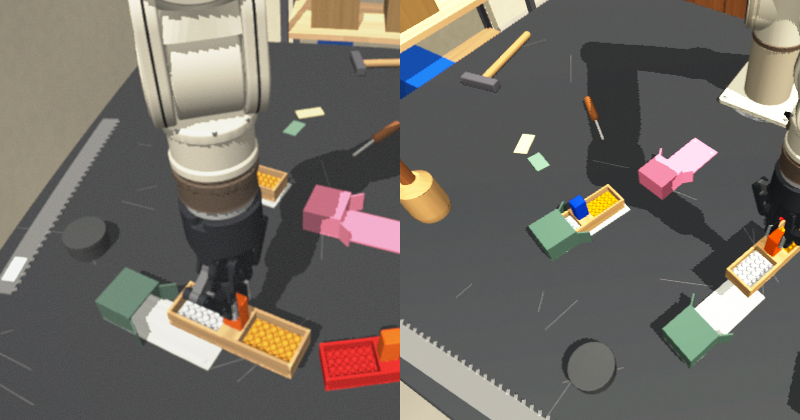

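The tray is fully out and level over the bench, at about (240,325) in the left half, and the sleeve is empty. I raise it more to clear the red tray, then turn.

>>> apply_moves --moves '[[[0, 0, -6, 0], [0, 0, -10, -2], [0, 0, -10, -4], [0, 0, -8, -6], [0, 0, -3, -8], [0, 0, 0, -8], [0, 0, 0, -8], [0, 0, 0, -8], [0, 0, 0, -8], [0, 0, 0, -8]]]'

```text
clock: 14.0
eef_pos: [0.4841, 0.2005, 0.1425]
tool_rot: [0.39, 0.921, -0.003, 0.001]
ft_force: [0.3, 0.5, -2.5]
grip_width: 0.0205
```

>>> apply_moves --moves '[[[0, 0, 0, -8], [0, 0, 0, -8], [0, 0, 0, -8], [0, 0, 0, -8], [0, 0, 0, -8], [0, 0, 0, -8], [0, 0, 0, -8], [0, 0, 0, -8], [0, 0, 0, -8], [0, 0, 0, -8]]]'

```text
clock: 15.0
eef_pos: [0.4829, 0.2001, 0.1434]
tool_rot: [-0.322, 0.947, -0.003, -0.003]
ft_force: [-0.7, 0.6, -2.2]
grip_width: 0.0204
```

Run:
```python
from h import *
plan([.634-.951*.155,.151+.309*.155,.10],252,10)
```

```text
at [0.4829 0.2001 0.1434] yaw -142.49 t 15.0 q6 -104.8 F [-0.7  0.6 -2.2]
[[-0.2, -0.3, 4.3, -3.4], [-0.2, -0.3, 4.3, -3.4], [-0.2, -0.3, 4.3, -3.4], [-0.2, -0.4, 4.3, -3.4], [-0.1, -0.4, 4.3, -3.4], [-0.1, -0.4, 4.3, -3.4], [-0.1, -0.4, 4.3, -3.4], [-0.1, -0.4, 4.3, -3.4], [-0.0, -0.4, 4.3, -3.4], [-0.0, -0.4, 4.3, -3.4]]
```

>>> apply_moves --moves '[[[0, 0, 0, -7], [0, 0, 0, -7], [0, 0, 0, -6], [0, 0, 0, -4], [0, 0, 0, -3], [0, 0, 0, -2], [0, 0, 0, 0], [0, 0, 0, 0], [0, 0, 0, 0], [0, 0, 0, 0]]]'

```text
clock: 16.0
eef_pos: [0.4821, 0.1998, 0.1442]
tool_rot: [-0.558, 0.83, -0.002, -0.005]
ft_force: [1.2, 0.5, -1.6]
grip_width: 0.0204
```

Run:
```python
from h import *
plan([.634-.951*.155,.151+.309*.155,.06],-108.3,10)
a=snap('scene');b=snap('side')
I=np.hstack([cv2.resize(x,(400,400),interpolation=2) for x in(a['color'][240:380,250:390],b['color'][240:380,90:230])])
np.savez('c.npz',a=a['color'],b=b['color']);cv2.imwrite('pics/p3.png',I[:,:,::-1])
```

```text
at [0.4821 0.1998 0.1442] yaw -112.21 t 16.0 q6 -135.0 F [ 1.2  0.5 -1.6]
[[-0.1, -0.5, 8.4, -0.4], [-0.1, -0.5, 8.4, -0.4], [-0.1, -0.5, 8.4, -0.4], [-0.1, -0.5, 8.4, -0.4], [-0.1, -0.5, 8.4, -0.4], [-0.1, -0.5, 8.4, -0.4], [-0.1, -0.5, 8.4, -0.4], [-0.1, -0.5, 8.4, -0.4], [-0.1, -0.5, 8.4, -0.4], [-0.1, -0.5, 8.4, -0.4]]
```

View pics/p3.png

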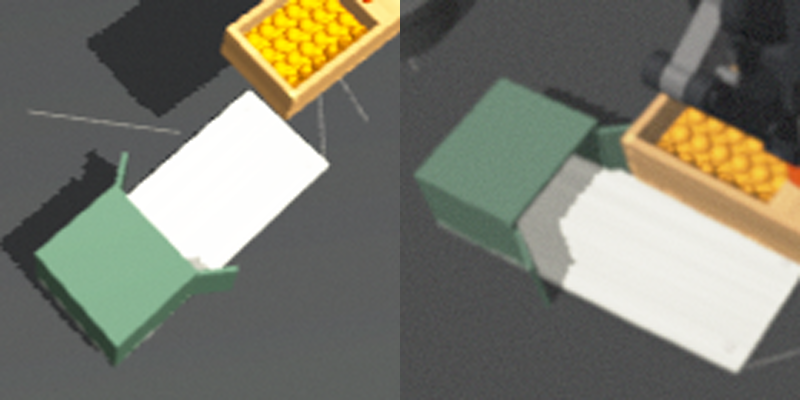

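Brass end now faces the sleeve (scene crop: end rim about (228,40)–(290,100); plate end corners (250,90) and (328,163)). I'm checking axis and lateral offset by ray casting.

Run:
```python
from h import *
a=snap('scene');b=snap('side')
V=lambda x,y:(250+x*.35-.3,240+y*.35-.3)
P=[onz(a,*V(*q),.003) for q in((250,90),(328,163))]
m=np.array([.6345,.1512]);pm=(P[0]+P[1])[:2]/2
d=m-pm;print('plate end',P,pm,'axis',np.degrees(np.arctan2(d[1],d[0])),np.linalg.norm(d))
E=[onz(a,*V(*q),.136) for q in((228,40),(290,100))]
e=(E[0]+E[1])[:2]/2;print('tray end',E,e,np.linalg.norm((E[0]-E[1])[:2]))
o=telemetry.get_obs();t=np.array(o['eef_pos'])[:2];print('tcp',t,'tray axis',np.degrees(np.arctan2(*(e-t)[::-1])),np.linalg.norm(e-t))
n=np.array([np.sin(np.radians(18)),np.cos(np.radians(18))])
for k in(e,t,m,pm):print('lat',(k-m)@n)
```

```text
plate end [array([0.50878502, 0.15747532, 0.003     ]), array([0.53017939, 0.22264764, 0.003     ])] [0.5194822  0.19006148] axis -18.668754804456434 0.12140555140514556
tray end [array([0.55484237, 0.14796408, 0.136     ]), array([0.57084268, 0.19265147, 0.136     ])] [0.56284252 0.17030778] 0.04746548841038071
tcp [0.48205467 0.19983785] tray axis -20.078677981896895 0.08601570974302303
lat -0.0039708010839157
lat -0.0008508550276678972
lat 0.0
lat 0.0014170101706260359
```

>>> apply_moves --moves '[[[0, 0, 6, -2], [0, 0, 10, -1], [0, 0, 12, 0], [0, 0, 12, 0], [0, 0, 12, 0], [0, 0, 10, 0], [0, 0, 8, 0], [0, 0, 5, 0], [0, 0, 2, 0], [0, 0, 0, 0]]]'

```text
clock: 17.2
eef_pos: [0.4816, 0.1991, 0.062]
tool_rot: [-0.58, 0.815, -0.002, -0.005]
ft_force: [-0.2, -0.4, -2.3]
grip_width: 0.0203
```

Run:
```python
from h import *
plan([.6345-.949*.12,.1515+.315*.12,.0425],-108.4,10)
```

```text
at [0.4816 0.1991 0.062 ] yaw -109.11 t 17.2 q6 -138.2 F [-0.2 -0.4 -2.3]
[[-0.4, -4.0, 1.9, -0.1], [-0.3, -4.0, 1.9, -0.1], [-0.3, -4.0, 1.9, -0.1], [-0.3, -4.0, 1.9, -0.1], [-0.3, -4.0, 1.9, -0.1], [-0.3, -4.0, 1.9, -0.1], [-0.3, -4.0, 1.9, -0.1], [-0.3, -4.0, 1.9, -0.1], [-0.3, -4.0, 1.9, -0.1], [-0.3, -4.0, 1.9, -0.1]]
```

>>> apply_moves --moves '[[[-1, 0, 4, -0.7], [-1, -4, 5, 0], [-1, -6, 5, 0], [0, -8, 3, 0], [0, -8, 1, 0], [0, -6, 0, 0], [0, -4, 0, 0], [0, -2, 0, 0], [0, 0, 0, 0], [0, 0, 0, 0]]]'

```text
clock: 18.2
eef_pos: [0.5244, 0.1892, 0.0438]
tool_rot: [-0.585, 0.811, -0.003, -0.003]
ft_force: [-0.2, 0.3, -2.8]
grip_width: 0.0208
```

Run:
```python
from h import *
plan([.6345-.949*.05,.1515+.315*.05,.042],-108.4,10)
```

```text
at [0.5244 0.1892 0.0438] yaw -108.42 t 18.2 q6 -141.5 F [-0.2  0.3 -2.8]
[[0.1, -6.6, 0.2, -0.0], [0.1, -6.6, 0.2, -0.0], [0.1, -6.6, 0.2, -0.0], [0.1, -6.6, 0.2, -0.0], [0.1, -6.6, 0.2, -0.0], [0.1, -6.6, 0.2, -0.0], [0.1, -6.6, 0.2, -0.0], [0.1, -6.6, 0.2, -0.0], [0.1, -6.6, 0.2, -0.0], [0.1, -6.6, 0.2, -0.0]]
```

>>> apply_moves --moves '[[[0.5, -3, 0.5, 0], [0.5, -6, 0.5, 0], [0, -8, 0, 0], [0, -9, 0, 0], [0, -9, 0, 0], [0, -8, 0, 0], [0, -6, 0, 0], [0, -3, 0, 0], [0, 0, 0, 0], [0, 0, 0, 0]]]'

```text
clock: 19.2
eef_pos: [0.5782, 0.17, 0.0426]
tool_rot: [-0.585, 0.811, -0.003, -0.003]
ft_force: [-0.3, 0.2, -3.1]
grip_width: 0.0206
```

Run:
```python
from h import *
plan([.6345-.949*.027,.1512+.315*.027,.0415],-108.4,10)
```

```text
at [0.5782 0.17   0.0426] yaw -108.42 t 19.2 q6 -145.0 F [-0.3  0.2 -3.1]
[[0.0, -3.2, 0.1, -0.0], [0.0, -3.2, 0.1, -0.0], [0.0, -3.2, 0.1, -0.0], [0.0, -3.2, 0.1, -0.0], [0.0, -3.2, 0.1, -0.0], [0.0, -3.2, 0.1, -0.0], [0.0, -3.2, 0.1, -0.0], [0.0, -3.2, 0.1, -0.0], [0.0, -3.2, 0.1, -0.0], [0.0, -3.2, 0.1, -0.0]]
```

>>> apply_moves --moves '[[[0, -3, 0, 0], [0, -5, 0, 0], [0, -5, 0, 0], [0, -5, 0, 0], [0, -4, 0, 0], [0, -3, 0.5, 0], [0, -2, 1, 0], [0, -1, 1, 0], [0, 0, 0, 0], [0, 0, 0, 0]]]'

```text
clock: 20.2
eef_pos: [0.6065, 0.1607, 0.0399]
tool_rot: [-0.585, 0.811, -0.003, -0.003]
ft_force: [0.1, -0.5, -1.8]
grip_width: 0.0207
```

>>> apply_moves --moves '[[[0, -2, 0, 0], [0, -2, 0, 0], [0, -2, 0, 0], [0, -1, 0, 0], [0, 0, 0, 0], [0, 0, 0, 0], [0, 0, 1, 0], [0, 0, 0, 0], [0, 0, 0, 0], [0, 0, 0, 0]]]'

```text
clock: 21.2
eef_pos: [0.6134, 0.1584, 0.0397]
tool_rot: [-0.585, 0.811, -0.003, -0.003]
ft_force: [0.3, -0.5, -0.3]
grip_width: 0.0207
```

Run:
```python
from h import *
plan([.6345-.949*.025,.1512+.315*.025,.0391],-108.4,10)
```

```text
at [0.6134 0.1584 0.0397] yaw -108.36 t 21.2 q6 -147.0 F [ 0.3 -0.5 -0.3]
[[0.0, 0.3, 0.1, 0.0], [0.0, 0.3, 0.1, 0.0], [0.0, 0.3, 0.1, 0.0], [0.0, 0.3, 0.1, 0.0], [0.0, 0.3, 0.1, 0.0], [0.0, 0.3, 0.1, 0.0], [0.0, 0.3, 0.1, 0.0], [0.0, 0.3, 0.1, 0.0], [0.0, 0.3, 0.1, 0.0], [0.0, 0.3, 0.1, 0.0]]
```

>>> apply_moves --moves '[[[0, -1.5, 0, 0], [0, -1.5, 0, 0], [0, -1.5, 0, 0], [0, 0, 0, 0], [0, 0, 0, 0], [0, 0, 0, 0], [0, 0, 0, 0], [0, 0, 0, 0], [0, 0, 0, 0], [0, 0, 0, 0]]]'

```text
clock: 22.2
eef_pos: [0.6134, 0.1584, 0.0394]
tool_rot: [-0.586, 0.811, 0.001, -0.006]
ft_force: [-2.9, 0.4, 0.5]
grip_width: 0.0202
```

It stopped with -2.9 N along the sleeve and no further travel, so it's against the back stop. I release and rise.

>>> apply_moves --moves '[[[0, 0, 0, 0], [0, 0, 0, 0], [0, 0, 0, 0], [0, 0, 0, 0], [0, 0, 0, 0], [0, 0, 0, 0], [0, 0, 0, 0], [0, 0, 0, 0], [0, 0, 0, 0], [0, 0, 0, 0]]]' --hand 0.3

```text
clock: 23.2
eef_pos: [0.6175, 0.158, 0.0409]
tool_rot: [-0.585, 0.811, -0.002, -0.002]
ft_force: [0.5, 0.8, 0.8]
grip_width: 0.0557
```

>>> apply_moves --moves '[[[0, 0, -3, 0], [0, 0, -6, 0], [0, 0, -10, 0], [0, 0, -15, 0], [0, 0, -20, 0], [0, 0, -20, 0], [0, 0, -20, 0], [0, 0, -15, 0], [0, 0, -8, 0], [0, 0, 0, 0]]]'

```text
clock: 24.2
eef_pos: [0.6185, 0.159, 0.1693]
tool_rot: [-0.586, 0.811, -0.003, -0.0]
ft_force: [0.3, -0.0, -0.2]
grip_width: 0.0559
```

Run:
```python
from h import *
a=snap('scene');b=snap('side')
I=np.hstack([cv2.resize(x,(400,400),interpolation=2) for x in(a['color'][240:380,250:390],b['color'][240:380,90:230])])
cv2.imwrite('pics/p4.png',I[:,:,::-1])
plan([.6,.16,.15],-108,10)
```

```text
at [0.6177 0.1588 0.1674] yaw -108.32 t 24.3 q6 -147.1 F [ 0.7  0.3 -0.6]
[[0.4, 1.7, 1.7, -0.0], [0.4, 1.7, 1.7, -0.0], [0.4, 1.7, 1.7, -0.0], [0.4, 1.7, 1.7, -0.0], [0.4, 1.7, 1.7, -0.0], [0.4, 1.7, 1.7, -0.0], [0.4, 1.7, 1.7, -0.0], [0.4, 1.7, 1.7, -0.0], [0.4, 1.7, 1.7, -0.0], [0.4, 1.7, 1.7, -0.0]]
```

View pics/p4.png

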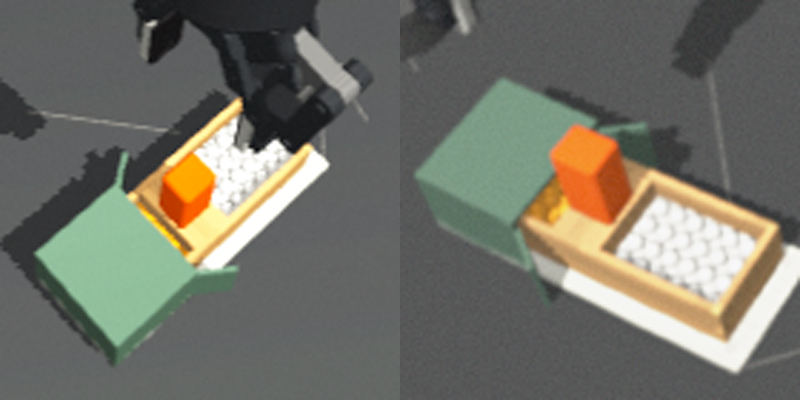

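The tray is in the sleeve with silver out, flat, and the gripper clear. Handle top centre is at about (189,176) and (588,149). One measurement, then I hand in if it's within limits.

Run:
```python
from h import *
a=snap('scene');b=snap('side')
V=lambda x,y:(250+x*.35-.3,240+y*.35-.3)
W=lambda x,y:(90+(x-400)*.35-.3,240+y*.35-.3)
h1,h2=onz(a,*V(189,176),.076),onz(b,*W(588,149),.076)
r=np.radians(-18.4);ax=np.array([np.cos(r),np.sin(r)]);n=np.array([-ax[1],ax[0]]);m=np.array([.6345,.1512])
for k in(h1,h2):print(k,'x',(k[:2]-m)@ax,'y',(k[:2]-m)@n)
e1,e2=[onz(b,*W(*q),.031)[:2] for q in((780,230),(722,318))];print('end edge x',(e1-m)@ax,(e2-m)@ax)
ok=all(-.037<(k[:2]-m)@ax<-.012 for k in(h1,h2))
if ok: print('done',workorder.job_done())
```

```text
[0.61199692 0.15835212 0.076     ] x -0.023610193646568724 y -0.0003166046721260114
[0.60853524 0.16053986 0.076     ] x -0.0275854590783944 y 0.000666613841397507
end edge x -0.1112021698357649 -0.11220407906516679
the job is handed in; nothing more can be done
done None
```

I drew the orange-handled tray fully out of its sleeve, lifted it level, turned it end for end and slid it back to the back stop. The silver half now lies open and the brass half is under the cover. I handed the job in at about 24 s; it reported no verdict.

**Final checks:**
- **Position:** the handle is 24 to 28 mm in front of the mouth (home is 25 mm) and within 1 mm sideways, from the two fixed cameras.
- **Free end:** the tray's silver end is 111 to 112 mm out (nominal 110 mm), and both its corners agree, so it sits straight.
- **Level:** it looks flat in the last pictures. I did not measure tilt or height separately.
- **Back stop:** the tray stopped moving at about 3 N of push.
- **Gripper:** it is open and well above the tray.
- **Blue tray:** I never went near it. It looked untouched in the mid-job scene picture, but I did not measure it afterwards.

**What disagreed:** the first grasp closed on nothing. The fingertips were about 25 to 30 mm higher than the reported position and the stated finger length implied. I went about 20 mm lower and it gripped; the measured opening was 20.4 mm for the 22 mm handle.

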